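# Pin the floating ring of a cable test jig into line

## Task

Take the square-headed taper pin out of its stand and drive it through the hole in the test jig's cover and the loose ring hidden beneath it, so that the ring is pulled into line. The nose will first land on the ring: do not force it, feel around gently until it drops in, then press the pin fully home, upright with its collar flat on the cover, and let go. Leave the round-headed gauge and the other things on the bench where they are.

Things in the scene. Friction and masses are not known exactly. Their poses are not given: they have to be found in the camera images.
- pin: Bare steel taper pin, 80 mm long, about 160 g, nose down in a socket of the stand. Origin at the centre of its flat tip, z up the pin. From the tip: nose 8 mm across widening evenly to 18.5 mm at 26 mm up; straight shank 18.5 mm across to 43 mm; round collar 30 mm across from 43 to 48 mm; square head 18 x 18 mm, faces along the pin's x and y, from 48 to 80 mm (grip here).
- pin_collar (a point): Centre of the underside of the pin's collar, 43 mm up from the pin's tip.
- jig: Fixed aluminium test jig: a stack 110 (x) x 100 (y) x 45 mm high of cover, loose black ring plate and base, plus a low circuit-board wing (up to 29 mm high) reaching 200 mm from the hole to its -y side. Origin at bench height under the centre of the cover hole, z up. Pressing the pin on the jig with more than 35 N damages it.
- cover_hole (a point): Centre of the mouth of the cover hole, on the cover's top face, 45 mm above the bench. The cover is fixed and 8 mm thick; its hole is round, 20 mm across, straight through.
- ring_line (a point): Point on the cover hole's axis, level with the ring plate's top (8.5 mm below the cover's top): where the ring's hole must come, not where it is. The ring is 68 mm across, 10 mm thick, its hole 20 mm. It slides stiffly (about 2 N) along one horizontal line and starts 8.3 to 9.2 mm off axis, in an unmeasured direction, new each time, so a centred nose lands on it.
- base_hole (a point): Centre of the top of the fixed base's hole (24 mm across, 26 mm deep) on the cover hole's axis. To get there: shift the nose 3.5 to 4 mm off centre, within the cover hole, towards the side where the ring's hole lies and it drops in; carried back to the middle it takes the ring along, and pressing down then pulls the ring into line.
- stand: Fixed grey plastic stand 50 (x) x 150 (y) x 50 mm high with two through sockets 21 mm across, 45 mm either side of its centre along its y. Origin at its underside centre. The pin hangs by its collar in one socket (either one) with the tip 7 mm above the bench, the gauge in the other.
- gauge: Bystander: bare steel straight gauge with the same collar but a round head 22 mm across and 32 mm high, in the other socket of the stand. Origin at the centre of its lower end.
- reel: Bystander: reel of solder wire, 60 mm across and 50 mm high, standing on the bench. Origin at its underside centre.
- screwdriver: Bystander: screwdriver lying on the bench. Origin at its middle on the bench.
- heatgun: Bystander: grey heat gun standing on its foot, 211 mm high, body 84 mm across, handle sticking out about 145 mm to its +y side. Origin at the centre of its foot.
Mind the look-alikes: they are no part of the job. What is shaped like the pin but black is not meant.

How it is judged:
By the outcome, as a careful person would: the job done as asked, in the order asked, and still so for the second after the job is handed in, with the robot touching nothing.
It also fails if it takes over 56 s, if anything falls off the work surface, if the arm or the gripper's body presses on something with over 40 N, if the wrist force passes 120 N, or if a joint passes its speed limit or range.

## Robot

A 7-joint arm with a two-finger parallel gripper is mounted at the origin on the work surface. World frame = base frame: x ahead of the robot, y to its left, z up, the work surface at z = 0. Lengths are in mm, angles in rad, forces in N, time in s.
With the tool pointing down it reaches from about 375 to 925 mm from the base axis. Payload 3.1 kg.
Tool frame: the origin (TCP) lies midway between the tips of the shut fingers; the grasp point (between the pads) lies 19 mm behind it; z points along the fingers, y is the line along which they close (so a half turn about z gives the same grasp; the last joint's range is limited). The gripper opens to 85 mm and grips with 20 to 120 N. Pads are 22 mm wide; open, the fingers measure 114 mm over their backs; the gripper's body (76 mm by 85 mm) begins 54 mm behind the grasp point. The pads swing forward as they close: fully open they stand 13 mm farther back than shut.
Start: joints at [-1.447, 0.383, 0.044, 1.598, -0.018, 1.161, -0.05], TCP at [142.967, 634.085, 231.269] pointing down, gripper open.
Joint ranges: [-2.61, 2.61], [-0.41, 2.15], [-1.48, 1.57], [0, 2.5], [-1.57, 4.71], [0.05, 1.97], [-2.85, 2.85]. Speed limits (rad/s): [2.79, 2.79, 3.14, 3.14, 3.14, 3.14, 3.14].

## Interface

Orientations are given as a unit quaternion [x, y, z, w].
In Python, from rig import manip gives the robot as it stands.
- The arm moves only by the shell command python3 -m creep 'ROWS'. ROWS is text: rows parted by semicolons, each of 7 numbers parted by spaces: the opening, from -1 (shut) to 1 (fully open), then the shift along the tool's x, y, z in m, then the turn, a rotation vector about the tool's x, y, z in rad. In form: claw tx ty tz ax ay az; .... A call has 1 to 10 rows; each row is the pose to reach, as a shift and turn from the pose commanded when the call began, along the tool's axes at that moment; what a row does not reach only later rows make up. A row lasts 1/10 s, in which the tool goes at most 50 mm and 8.59 degrees, less where a joint would pass 70% of its speed; a pose out of reach is approached as far as the arm can. A call with a gripper value outside its range is refused whole. The fingers move at their own pace and stop on an object; the grip force is fixed at half the most. Time passes only in rows, so rows that repeat a pose let the fingers close. It gives the time, the measured TCP pose, the force, the opening and the grip force at its end, in the units of the state.
- manip.get_obs(): the state, without advancing time (a new reading comes with each control period).
- manip.camera(name): name is "scene" or "top"; returns (picture, depth): 400x640x3 uint8, blue, green, red; 400x640 float32, mm along the optical axis (not along the pixel's ray), 0 where there is no reading.
- manip.calibration(name): a dict with "camera_matrix" (3x3 intrinsics, pixels), "k1" (the pictures are not rectified: a ray, as slopes to the right and down, at radius r is drawn at 1 + k1 r^2 times it, then the intrinsics apply), "view" (4x4, takes a point from world to camera coordinates). Camera axes: x right, y up, looking along -z (the intrinsics and any distortion apply to the point x, -y, -z); pixel columns grow to the right and rows downward; lengths in mm; the calibration is good to about 2 mm. A picture is of the moment at which its call begins. calibration takes no time and is no camera call.
- manip.close_job(): hands the job in; it is judged then, once.
The state is a dict: "t": time; "joints": joint angles; "joint_velocities": joint speeds; "tau": joint torques, N m; "tcp_pos": TCP position; "tool_rot": TCP orientation; "contact_force": force on the tool from outside, world axes, zero at the start; "moment": the same for the moment, N m; "finger_gap": finger opening in mm; "gripper_force": force on a finger pad.
Only numpy, scipy, OpenCV 4.12 (cv2) and the standard library are available. Lean on these libraries where they do the work, as an engineer would, in place of code of your own. Each camera call takes 0.05 s, during which the arm holds its last target. There are 200 camera calls.

## Working session

There is one attempt and no reset: what is moved stays moved. The work goes in short steps, Python scripts to look and compute and a shell command to move; the robot and the scene stay as the last step left them, time stands still between calls to the robot, and variables do not carry over. Pictures are saved under pics/ and viewed, at most 10 in all, crops included, and the job is handed in when it is done.

```bash
mkdir -p pics; ls; cat > h.py <<'E'
import numpy as np, cv2
from rig import manip
def ray2w(name,u,v,d,cal=None):
    c=cal or manip.calibration(name); K=np.array(c["camera_matrix"]); k1=c["k1"]; V=np.array(c["view"])
    p=np.stack([np.asarray(u,float),np.asarray(v,float)],-1).reshape(-1,1,2)
    n=cv2.undistortPoints(p,K,np.array([k1,0,0,0.]),None,None,).reshape(-1,2)
    d=np.asarray(d,float).reshape(-1)
    pc=np.stack([n[:,0]*d,-n[:,1]*d,-d,np.ones_like(d)],0)
    return (np.linalg.inv(V)@pc)[:3].T
def plane(name,u,v,z):
    a=ray2w(name,[u],[v],[100.])[0]; b=ray2w(name,[u],[v],[1000.])[0]
    return a+(b-a)*(z-a[2])/(b[2]-a[2])
def cloud(name,dep):
    vv,uu=np.mgrid[0:400,0:640]
    return ray2w(name,uu.ravel(),vv.ravel(),dep.ravel()).reshape(400,640,3)
E
python3 - <<'E'
from h import *
for n in("scene","top"):
    p,d=manip.camera(n); cv2.imwrite(f"pics/{n}0.png",p); np.save(n+"0.npy",d); print(n,manip.calibration(n))
print(manip.get_obs())
E
```

```text
pics
scene {'camera_matrix': array([[478.92520099,   0.        , 324.33348248],
       [  0.        , 478.92520099, 200.0914152 ],
       [  0.        ,   0.        ,   1.        ]]), 'k1': 0.024675633020078715, 'view': array([[-3.67636895e-01,  9.29968587e-01, -1.24109476e-03,
         1.25725324e+02],
       [-7.71052291e-01, -3.04067150e-01,  5.59483273e-01,
         4.75305762e+02],
       [ 5.19924493e-01,  2.06643642e-01,  8.28840712e-01,
        -1.42473641e+03],
       [ 0.00000000e+00,  0.00000000e+00,  0.00000000e+00,
         1.00000000e+00]])}
top {'camera_matrix': array([[441.22207072,   0.        , 318.04610859],
       [  0.        , 441.22207072, 195.31243051],
       [  0.        ,   0.        ,   1.        ]]), 'k1': 0.02733232176978162, 'view': array([[-1.95907749e-02, -9.99804003e-01,  2.85602978e-03,
         1.10198571e+02],
       [ 9.80219481e-01, -1.86441802e-02,  1.97033407e-01,
        -6.10991840e+02],
       [-1.96941541e-01,  6.65957317e-03,  9.80392615e-01,
        -1.06395923e+03],
       [ 0.00000000e+00,  0.00000000e+00,  0.00000000e+00,
         1.00000000e+00]])}
{'t': 0.1, 'joints': array([-1.44679628,  0.38372613,  0.04381383,  1.5994351 , -0.01788323,
        1.16119736, -0.04989388]), 'joint_velocities': array([-1.77322283e-03,  1.84578798e-04,  4.78881806e-04, -4.46542036e-03,
       -1.78154999e-04,  5.70197022e-04,  4.61159541e-05]), 'tau': array([ 2.27393590e-03, -4.34728539e+01,  1.02919478e+00, -2.50452608e+01,
        1.09154155e-02,  5.42082737e-03, -5.43256192e-06]), 'tcp_pos': array([142.79384502, 633.23900906, 230.02152219]), 'tool_rot': array([ 1.10616340e-01,  9.93862474e-01, -1.18513626e-03, -6.65182805e-05]), 'contact_force': array([ 0.79890775,  0.67279234, -0.1214506 ]), 'moment': array([-0.0143057 ,  0.03544741, -0.00275478]), 'gripper_force': 0.0, 'finger_gap': 85.35619804906914}
```

View pics/scene0.png

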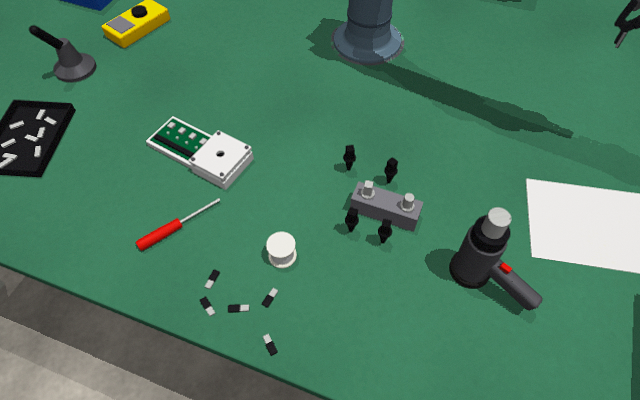

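View pics/top0.png

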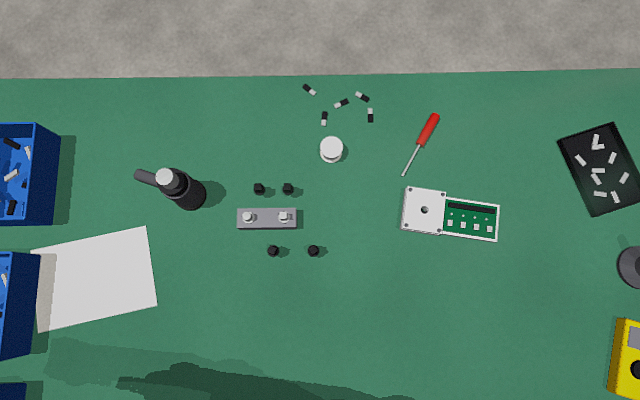

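```bash
python3 - <<'E'
from h import *
t=cv2.imread("pics/top0.png"); s=cv2.imread("pics/scene0.png")
R=lambda im:cv2.resize(im,(400,300),interpolation=cv2.INTER_CUBIC)
a=R(t[195:240,237:297]); b=R(s[165:240,335:435]); c=R(t[175:250,390:490]); e=R(s[110:185,190:290])
cv2.imwrite("pics/c1.png",np.vstack([np.hstack([a,b]),np.hstack([c,e])]))
d=np.load("top0.npy"); P=cloud("top",d)
def rep(n,m,z0):
    m=m.astype(np.uint8); k,l,st,ce=cv2.connectedComponentsWithStats(m)
    for i in range(1,k):
        if st[i,4]>15:
            q=P[l==i]; rc=cv2.minAreaRect(q[:,:2].astype(np.float32)); print(n,st[i],q.mean(0).round(1),[np.round(x,1) for x in rc])
z=P[...,2]; roi=np.zeros((400,640),bool); roi[60:300,120:560]=1
rep("jig top",roi&(z>40)&(z<49)&(np.arange(640)>380),0)
rep("stand top",roi&(z>45)&(z<53)&(np.arange(640)<320)&(np.arange(640)>215),0)
rep("heads",roi&(z>70)&(np.arange(640)<340)&(np.arange(640)>215),0)
rep("all",roi&(z>6),0)
g=cv2.cvtColor(t,cv2.COLOR_BGR2GRAY)
for (u0,v0) in[(424,210)]:
    w=g[v0-8:v0+9,u0-8:u0+9]; print(w[:,::1])
E
```

```text
jig top [ 403  186   43   48 1506] [ 572.9 -172.9   45.4] [array([ 574.2, -173.4]), array([100.8, 110.7]), np.float64(80.2)]
stand top [283 185  11  10  38] [627.5 172.2  48.6] [array([628.7, 172. ]), array([18.5, 29.5]), np.float64(34.1)]
stand top [254 186  12  10  35] [629.2 245.1  47.8] [array([629.4, 246.5]), array([16.5, 28.6]), np.float64(29.7)]
stand top [236 208  61  20 872] [559.8 229.9  49.8] [array([560.3, 231.5]), array([152.2,  49.8]), np.float64(88.9)]
stand top [268 245  12  12  43] [474.  209.5  48.8] [array([474.7, 211.1]), array([23.7, 28.8]), np.float64(62.3)]
stand top [313 245   7  12  28] [470.8 104.9  48.3] [array([472.8, 105. ]), array([13.3, 27.7]), np.float64(77.4)]
heads [254 183   9   9  57] [634.1 249.   79.3] [array([634.7, 249.2]), array([18.5, 18.2]), np.float64(7.4)]
heads [283 183   9   8  60] [625.6 173.3 115.1] [array([516.7, 146.9]), array([262.6,  20.8]), np.float64(13.6)]
heads [280 211   8  10  62] [553.6 182.6 120.3] [array([478.4, 152.1]), array([195.7,  20.2]), np.float64(22.2)]
heads [242 212  10   9  68] [559.8 276.4  85.8] [array([561.2,
[... 2344 characters left out ...]
212 215 195   5  32  93 119 116 139 182 178 216 210 211 209]
 [211 210 211 214 196  30  35  78 119 115 119 148 168 215 210 211 210]
 [210 209 209 215 207 114  12  31  63  77  49 121 198 214 211 208 209]
 [210 210 210 213 217 200  84  39  22  27  74 160 216 213 210 211 210]
 [208 210 209 210 214 219 204 143 117 129 184 224 214 211 209 209 209]
 [210 210 210 209 211 213 217 222 224 223 219 214 211 210 210 209 210]
 [209 210 210 211 210 210 212 211 211 212 209 210 211 209 210 210 209]
 [210 209 208 210 210 210 210 210 209 210 210 210 209 208 209 209 209]
 [210 210 209 210 209 210 208 209 210 211 211 210 209 210 210 210 210]
 [209 210 209 210 209 209 209 210 210 211 209 210 208 210 209 209 210]]
```

View pics/c1.png

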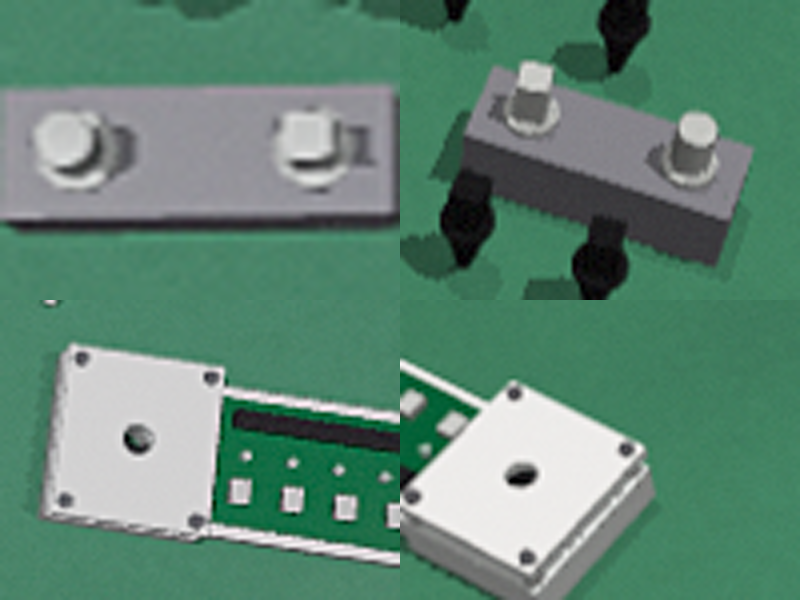

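```bash
python3 - <<'E'
from h import *
np.set_printoptions(linewidth=200)
for n,(u0,v0) in(("top",(424,210)),("scene",(220,154))):
    d=np.load(n+"0.npy"); P=cloud(n,d); print(n); print(P[v0-8:v0+8,u0-9:u0+9,2].round(0).astype(int))
    print("centre at z45",plane(n,u0,v0,45).round(1), "cam",np.linalg.inv(manip.calibration(n)["view"])[:3,3].round())
    m=(np.abs(P[...,2]-87)<6)
    for nm,y0 in(("pin",186),("gauge",276)):
        q=P[m&(np.abs(P[...,0]-560)<22)&(np.abs(P[...,1]-y0)<22)]; 
        if len(q)>5: print(nm,len(q),q.mean(0).round(1),cv2.minAreaRect(q[:,:2].astype(np.float32)))
    mm=(np.abs(P[...,2]-55)<2.5)
    for x0,y0 in((560,186),(560,276)):
        q=P[mm&(np.hypot(P[...,0]-x0,P[...,1]-y0)<22)]; print("collar",len(q),cv2.minEnclosingCircle(q[:,:2].astype(np.float32)) if len(q)>5 else 0)
    q=P[(np.abs(P[...,2]-50)<2)&(np.abs(P[...,0]-560)<40)&(np.abs(P[...,1]-230)<85)];print("stand",cv2.minAreaRect(q[:,:2].astype(np.float32)))
    q=P[(np.abs(P[...,2]-45)<2)&(np.abs(P[...,0]-574)<75)&(np.abs(P[...,1]+173)<75)];print("jig",cv2.minAreaRect(q[:,:2].astype(np.float32)))
    # dark hole centroid in image
    g=cv2.cvtColor(cv2.imread(f"pics/{n}0.png"),cv2.COLOR_BGR2GRAY); w=(g[v0-8:v0+9,u0-10:u0+11]<185); vv,uu=np.nonzero(w); cu,cv_=uu.mean()+u0-10,vv.mean()+v0-8
    print("hole",cu,cv_,w.sum(),plane(n,cu,cv_,45).round(1))
E
```

```text
top
[[47 47 46 46 48 48 47 44 44 46 43 43 46 49 51 42 44 47]
 [44 45 44 45 45 45 46 46 46 46 50 48 49 45 47 47 46 49]
 [45 43 43 46 46 48 44 46 42 47 50 49 46 46 47 46 45 45]
 [46 45 47 44 46 48 45 42 44 45 47 50 46 49 46 44 44 44]
 [48 47 44 47 45 46 45 42 38 42 46 48 43 46 47 44 50 48]
 [49 48 45 43 50 47 43 15 19 23 23 39 46 47 46 41 48 45]
 [49 41 45 49 44 46 35  3  9 11 21 25 41 45 51 43 45 45]
 [48 45 47 43 47 46 36 -1  2  7 14 17 26 42 48 47 45 42]
 [47 43 49 45 44 40 38 38  1  1  6 19 27 43 47 46 47 48]
 [45 46 49 45 46 44 38 34 33 38  8 15 40 47 48 43 48 46]
 [44 44 45 46 44 48 42 37 37 41 41 40 41 47 43 47 47 42]
 [49 46 45 50 47 47 42 46 36 37 39 43 49 42 48 42 45 42]
 [44 40 43 47 47 46 45 45 46 48 46 46 45 49 45 45 44 45]
 [45 48 45 47 48 46 45 47 49 44 46 46 46 46 43 45 43 44]
 [46 47 48 48 45 45 49 45 45 45 47 45 45 46 44 46 45 47]
 [44 43 49 47 47 48 45 45 42 50 42 44 43 46 45 43 46 49]]
centre at z45 [ 572.5 -172.7   45. ] cam [ 392.  106. 1163.]
pin 53 [559.7 185.2  86.7] ((560.2101440429688, 185.60447692871094), (18.095449447631836, 17.501861572265625), 9.623817443
[... 1805 characters left out ...]
am [1153.  322.  915.]
pin 65 [562.  187.5  85.9] ((561.9111938476562, 187.91671752929688), (18.234121322631836, 17.491798400878906), 8.717275619506836)
gauge 78 [562.5 277.6  85.6] ((561.8148803710938, 277.6205139160156), (20.604087829589844, 22.05988121032715), 73.34742736816406)
collar 57 ((560.863525390625, 187.1880645751953), 17.893823623657227)
collar 49 ((561.3084716796875, 274.0313720703125), 17.63405990600586)
stand ((561.4090576171875, 232.67999267578125), (52.48338317871094, 149.72178649902344), 0.334543377161026)
jig ((574.841796875, -170.50473022460938), (103.9537124633789, 113.27288055419922), 79.4046630859375)
hole 219.95348837209303 153.3953488372093 43 [ 574.6 -171.    45. ]
```

Pin: steel, square head at top-view (283,216). What could be mistaken for it: the gauge at (247,216), which has a round head, and the black pins at (259,188), (288,188), (273,250) and (313,250). The crop confirms the square steel head on the right side. The depth in the cover hole also shows the ring edge, so I'll fit its direction from that.

```bash
cat >> h.py <<'E'
from scipy.spatial.transform import Rotation as Ro
def to_tool(dw):  # world mm -> tool m
    return (Ro.from_quat(manip.get_obs()["tool_rot"]).inv().apply(dw)/1000).round(4)
def st():
    o=manip.get_obs(); R=Ro.from_quat(o["tool_rot"]).as_matrix()
    print("t",round(o["t"],2),"tcp",o["tcp_pos"].round(2),"yaw_y",np.degrees(np.arctan2(R[1,1],R[0,1])).round(2),"z",R[:,2].round(4),"F",o["contact_force"].round(1),"M",o["moment"].round(2),"gap",round(o["finger_gap"],1),"j",o["joints"].round(2)); return o,R
E
python3 - <<'E'
from h import *
cal=[("top",(574.,-173.6)),("scene",(574.6,-171.))]
tot=0;A=np.arange(0,360,5)
for n,h in cal:
    P=[];L=[]; Z=cloud(n,np.load(n+"0.npy"))
    for v in range(140,225):
        for u in range(205,440):
            if np.hypot(*(Z[v,u,:2]-h))>40: continue
            p=plane(n,u,v,45)[:2]-h; r=plane(n,u,v,36.5)[:2]-h
            if np.hypot(*p)<9 and np.hypot(*r)<9: P.append(r);L.append(Z[v,u,2]<31)
    P=np.array(P);L=np.array(L); sc=[]
    for a in np.radians(A):
        c=8.75*np.array([np.cos(a),np.sin(a)]); sc.append(((np.hypot(*(P-c).T)<10)==L).mean())
    sc=np.array(sc); tot=tot+sc; print(n,len(P),L.sum(),A[sc>sc.max()-.03],sc.max())
print(A[tot>tot.max()-.04],tot.max())
o,R=st(); print(to_tool(np.array([561,187,140])-o["tcp_pos"]))
E
```

```text
Traceback (most recent call last):
  File "h.py", line 11, in plane
    a=ray2w(name,[u],[v],[100.])[0]; b=ray2w(name,[u],[v],[1000.])[0]
                                       ~~~~~^^^^^^^^^^^^^^^^^^^^^^
  File "h.py", line 4, in ray2w
    c=cal or manip.calibration(name); K=np.array(c["camera_matrix"]); k1=c["k1"]; V=np.array(c["view"])
             ~~~~~~~~~~~~~~~~~^^^^^^
ValueError: time passes only in moves, steps and waits
```

```bash
sed -i 's/^def ray2w/import functools\n@functools.lru_cache\ndef CAL(n): return manip.calibration(n)\ndef ray2w/; s/cal or manip.calibration(name)/cal or CAL(name)/' h.py
python3 - <<'E'
from h import *
cal=[("top",(574.,-173.6)),("scene",(574.6,-171.))]
tot=0;A=np.arange(0,360,5)
for n,h in cal:
    P=[];L=[]; Z=cloud(n,np.load(n+"0.npy"))
    for v in range(140,225):
        for u in range(205,440):
            if np.hypot(*(Z[v,u,:2]-h))>40: continue
            p=plane(n,u,v,45)[:2]-h; r=plane(n,u,v,36.5)[:2]-h
            if np.hypot(*p)<9 and np.hypot(*r)<9: P.append(r);L.append(Z[v,u,2]<31)
    P=np.array(P);L=np.array(L); sc=[]
    for a in np.radians(A):
        c=8.75*np.array([np.cos(a),np.sin(a)]); sc.append(((np.hypot(*(P-c).T)<10)==L).mean())
    sc=np.array(sc); tot=tot+sc; print(n,len(P),L.sum(),A[sc>sc.max()-.03],sc.max())
print(A[tot>tot.max()-.04],tot.max())
o,R=st(); print(to_tool(np.array([561,187,140])-o["tcp_pos"]))
E
```

```text
top 31 21 [315 320 325] 0.967741935483871
scene 18 4 [  0   5  10  15  20 350] 0.8888888888888888
[325 330 335] 1.8010752688172045
t 0.1 tcp [142.79 633.24 230.02] yaw_y 77.3 z [-4.0e-04 -2.3e-03 -1.0e+00] F [ 0.8  0.7 -0.1] M [-0.01  0.04 -0.  ] gap 85.4 j [-1.45  0.38  0.04  1.6  -0.02  1.16 -0.05]
[-0.5061 -0.3432  0.0909]
```

```bash
python3 -m creep '0 -0.506 -0.343 0.03 0 0 -0.38;0 -0.506 -0.343 0.03 0 0 -0.38;0 -0.506 -0.343 0.03 0 0 -0.38;0 -0.506 -0.343 0.03 0 0 -0.38;0 -0.506 -0.343 0.03 0 0 -0.38;0 -0.506 -0.343 0.03 0 0 -0.38;0 -0.506 -0.343 0.03 0 0 -0.38;0 -0.506 -0.343 0.03 0 0 -0.38;0 -0.506 -0.343 0.06 0 0 -0.38;0 -0.506 -0.343 0.09 0 0 -0.38'; python3 -c "
from h import *
st()"
```

```text
t: 1.1
tcp_pos: [484.1, 271.3, 185.6]
tool_rot: [-0.079, 0.997, 0.001, 0.001]
contact_force: [0.6, 1.2, -0.6]
finger_gap: 42.8
gripper_force: 0.0
t 1.1 tcp [484.06 271.3  185.64] yaw_y 99.04 z [ 0.0027  0.0019 -1.    ] F [ 0.6  1.2 -0.6] M [0.07 0.   0.  ] gap 42.8 j [-0.81  0.25  0.26  1.89 -0.07  1.01  1.21]
```

```bash
python3 -m creep '0 -0.063 -0.095 0.05 0 0 0;0 -0.063 -0.095 0.05 0 0 0;0 -0.063 -0.095 0.05 0 0 0;0 -0.063 -0.095 0.05 0 0 0;0 -0.063 -0.095 0.05 0 0 0;0 -0.063 -0.095 0.05 0 0 0'; python3 - <<'E'
from h import *
o,R=st(); print(to_tool(np.array([561,187,58])-o["tcp_pos"]))
for n in("top","scene"):
    p,d=manip.camera(n); cv2.imwrite(f"pics/{n}1.png",p); np.save(n+"1.npy",d)
    # project tcp
    c=CAL(n);V=c["view"];K=c["camera_matrix"]
    for w in (o["tcp_pos"],[561,187,87]):
        q=V@np.append(w,1);x,y=q[0]/-q[2],-q[1]/-q[2];r=1+c["k1"]*(x*x+y*y);print(n,K[0,0]*x*r+K[0,2],K[1,1]*y*r+K[1,2])
a=cv2.imread("pics/top1.png")[150:270,200:360];b=cv2.imread("pics/scene1.png")[120:240,310:470]
cv2.imwrite("pics/c2.png",cv2.resize(np.hstack([a,b]),(800,300),interpolation=cv2.INTER_CUBIC))
E
```

```text
t: 1.7
tcp_pos: [558.2, 191.0, 134.9]
tool_rot: [-0.08, 0.997, 0.001, -0.0]
contact_force: [0.0, 0.4, -0.0]
finger_gap: 42.6
gripper_force: 0.0
t 1.7 tcp [558.19 191.   134.94] yaw_y 99.23 z [-5.0e-04  1.4e-03 -1.0e+00] F [ 0.   0.4 -0. ] M [ 0.02 -0.01 -0.01] gap 42.6 j [-0.64  0.38  0.3   1.84 -0.14  0.94  1.45]
[-0.0022 -0.0045  0.0769]
top 279.3077416476739 212.62709757220952
top 282.5478151622314 214.55437983174397
scene 372.07225413612093 169.71820702958848
scene 368.0416987617217 183.89718313733175
```

View pics/c2.png

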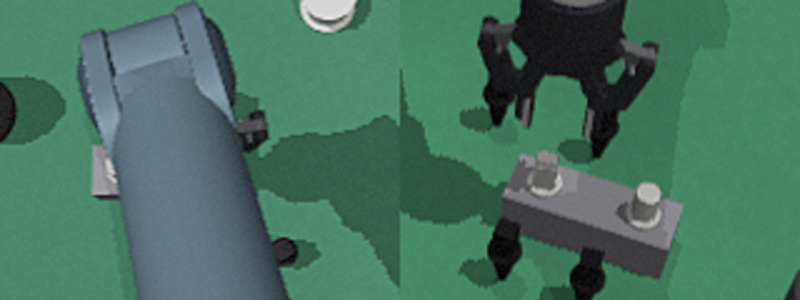

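The scene crop shows the open fingers straddling the square head (scene pixel about 368,184), with nothing else in the way. I'll go down to grasp height.

```bash
python3 -m creep '0 -0.0025 -0.0045 0.01 0 0 0;0 -0.0025 -0.0045 0.035 0 0 0;0 -0.0025 -0.0045 0.06 0 0 0;0 -0.0025 -0.0045 0.075 0 0 0;0 -0.0025 -0.0045 0.075 0 0 0;0 -0.0025 -0.0045 0.075 0 0 0;0 -0.0025 -0.0045 0.075 0 0 0'; python3 -c "
from h import *
st()"
```

```text
t: 2.5
tcp_pos: [563.5, 185.2, 61.0]
tool_rot: [-0.079, 0.997, 0.0, 0.001]
contact_force: [-0.2, 0.3, -0.4]
finger_gap: 43.1
gripper_force: 0.0
t 2.5 tcp [563.45 185.2   61.  ] yaw_y 99.07 z [ 0.0024  0.001  -1.    ] F [-0.2  0.3 -0.4] M [-0.01 -0.07 -0.06] gap 43.1 j [-0.61  0.49  0.27  1.87 -0.18  0.8   1.49]
```

```bash
python3 -m creep '0 0.002 0.002 0.001 0 0 0;0 0.002 0.002 0.001 0 0 0;0 0.002 0.002 0.001 0 0 0;-1 0.002 0.002 0.001 0 0 0;-1 0.002 0.002 0.001 0 0 0;-1 0.002 0.002 0.001 0 0 0;-1 0.002 0.002 0.001 0 0 0;-1 0.002 0.002 0.001 0 0 0;-1 0.002 0.002 0.001 0 0 0;-1 0.002 0.002 0.001 0 0 0'; python3 -c "
from h import *
st()"
```

```text
t: 3.5
tcp_pos: [560.3, 186.4, 59.0]
tool_rot: [-0.079, 0.997, 0.0, 0.0]
contact_force: [-0.2, -0.3, 3.4]
finger_gap: 16.8
gripper_force: 58.9
t 3.5 tcp [560.27 186.44  59.03] yaw_y 99.06 z [ 5.e-04  2.e-04 -1.e+00] F [-0.2 -0.3  3.4] M [-0.1  -0.01 -0.05] gap 16.8 j [-0.62  0.49  0.27  1.88 -0.18  0.8   1.48]
```

```bash
python3 -m creep '-1 0 0 -0.005 0 0 0;-1 0 0 -0.02 0 0 0;-1 0 0 -0.04 0 0 0;-1 0 0 -0.06 0 0 0;-1 0 0 -0.08 0 0 0;-1 0 0 -0.09 0 0 0;-1 0 0 -0.09 0 0 0;-1 0 0 -0.09 0 0 0'; python3 - <<'E'
from h import *
o,R=st()
p,d=manip.camera("scene"); cv2.imwrite("pics/scene2.png",p);np.save("scene2.npy",d)
cv2.imwrite("pics/c3.png",cv2.resize(p[90:230,310:450],(600,600),interpolation=cv2.INTER_CUBIC))
print(to_tool(np.array([574.3,-172.3,110])-o["tcp_pos"]))
E
```

```text
t: 4.3
tcp_pos: [559.3, 186.2, 148.4]
tool_rot: [-0.079, 0.997, -0.0, -0.001]
contact_force: [0.1, -0.1, -2.5]
finger_gap: 16.9
gripper_force: 59.3
t 4.3 tcp [559.35 186.25 148.36] yaw_y 99.07 z [-1.e-03 -3.e-04 -1.e+00] F [ 0.1 -0.1 -2.5] M [-0.02  0.01 -0.01] gap 16.9 j [-0.64  0.37  0.3   1.83 -0.13  0.96  1.45]
[ 0.0417 -0.3564  0.0386]
```

View pics/c3.png

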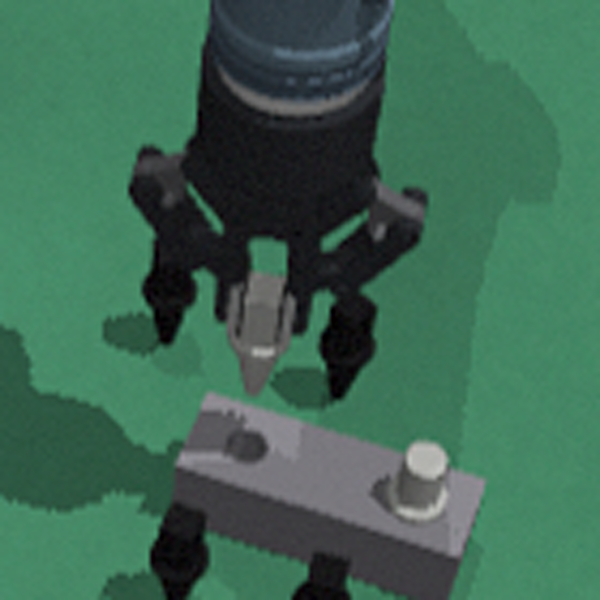

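The steel pin hangs upright between the fingers, tip at scene pixel about (369,181). The socket is empty and the gauge is untouched.

```bash
python3 -m creep '-1 0.042 -0.356 0 0 0 0;-1 0.042 -0.356 0 0 0 0;-1 0.042 -0.356 0 0 0 0;-1 0.042 -0.356 0 0 0 0;-1 0.042 -0.356 0 0 0 0;-1 0.042 -0.356 0 0 0 0;-1 0.042 -0.356 0 0 0 0;-1 0.042 -0.356 0.015 0 0 0;-1 0.042 -0.356 0.028 0 0 0;-1 0.042 -0.356 0.028 0 0 0';python3 -m creep '-1 0 0 0 0 0 0;-1 0 0 0 0 0 0;-1 0 0 0 0 0 0'; python3 - <<'E'
from h import *
o,R=st()
p,d=manip.camera("scene"); cv2.imwrite("pics/scene3.png",p);np.save("scene3.npy",d)
q,d=manip.camera("top"); cv2.imwrite("pics/top3.png",q);np.save("top3.npy",d)
f=lambda a:cv2.resize(a,(400,400),interpolation=cv2.INTER_CUBIC)
cv2.imwrite("pics/c4.png",np.hstack([f(p[80:200,160:280]),f(q[150:270,364:484])]))
E
```

```text
t: 5.35
tcp_pos: [571.7, -169.2, 116.8]
tool_rot: [-0.08, 0.997, 0.002, -0.004]
contact_force: [-0.5, 2.2, -2.1]
finger_gap: 17.2
gripper_force: 59.4
t: 5.65
tcp_pos: [575.5, -170.0, 121.3]
tool_rot: [-0.08, 0.997, 0.0, 0.001]
contact_force: [-1.7, -0.3, -0.5]
finger_gap: 17.3
gripper_force: 59.4
t 5.65 tcp [ 575.46 -170.05  121.28] yaw_y 99.23 z [ 1.1e-03  4.0e-04 -1.0e+00] F [-1.7 -0.3 -0.5] M [ 0.05 -0.01 -0.02] gap 17.3 j [-0.13  0.43  0.43  1.83 -0.22  0.92  2.13]
```

View pics/c4.png

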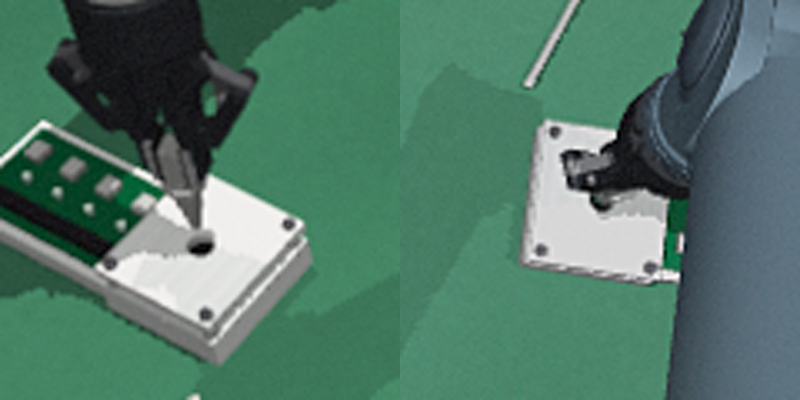

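```bash
python3 - <<'E'
from h import *
o,R=st()
g=cv2.cvtColor(cv2.imread("pics/scene3.png"),cv2.COLOR_BGR2GRAY)
print(g[138:158,208:232])
print(cloud("scene",np.load("scene3.npy"))[140:153,214:226,2].round().astype(int))
for z in(64,66,69): print(z,plane("scene",220,148.4,z).round(1))
print(plane("scene",220,153.4,45))
E
```

```text
t 5.75 tcp [ 575.24 -170.87  121.38] yaw_y 99.16 z [ 1.2e-03  1.0e-04 -1.0e+00] F [-0.3  0.2 -2.1] M [-0.04  0.01 -0.01] gap 17.1 j [-0.13  0.43  0.43  1.83 -0.22  0.92  2.13]
[[ 72 132 150 106 146 152 153 152 149 120  88  74 166 249 241 239 239 238
  239 238 239 239 239 242]
 [153 228 230 179 118  98  99  92 100  98  85  70 149 239 241 239 239 239
  239 239 238 239 240 240]
 [229 246 244 241 189  77  89  89  94  91  82  71 132 227 242 239 239 239
  239 240 239 239 238 239]
 [244 241 240 243 227 107  83  88  89  87  84  70 132 227 242 239 240 239
  239 239 238 238 239 239]
 [242 240 240 241 238 195 117  83  88  89  82  71 149 238 242 239 239 238
  238 240 239 239 238 239]
 [244 242 241 239 242 240 190  79  87  86  83  68 163 247 241 238 239 239
  238 239 239 239 239 239]
 [220 228 242 241 240 244 229 111  82  86  82  70 166 247 240 239 239 239
  239 239 239 239 239 238]
 [166 186 220 229 241 242 238 199 121  83  83  70 164 247 239 239 238 239
  239 238 239 239 238 238]
 [168 169 165 187 229 242 245 236 158  80  82  70 165 246 240 239 239 238
  239 238 239 238 238 240]
 [173 169 167 1
[... 1182 characters left out ...]
 44  45  45  44]
 [ 91  97  97  99  99  93  92  46  44  45  41  44]
 [ 47  90  91  92  94  91  89  44  45  39  45  44]
 [ 44  89  91  88  90  92  84  45  44  45  46  41]
 [ 43  44  85  85  86  87  78  42  43  46  43  42]
 [ 44  43  81  81  81  79  77  44  44  45  42  44]
 [ 45  43  46  78  76  76  71  40  42  45  45  47]
 [ 44  44  44  67  71  72  73  46  45  46  44  43]
 [ 45  43  44  45  44 915  47  42  45  41  45  42]
 [ 42  47  45  46  45  43  45  45  43  42  43  46]
 [ 45  43  44  43  43  39  42  44  42  42  42  43]
 [ 43  44  43  44  36  39  36  40  40  39  44  46]]
64 [ 574.  -167.3   64. ]
66 [ 575.4 -166.2   66. ]
69 [ 577.4 -164.4   69. ]
[ 574.57415601 -170.93058168   45.        ]
```

```bash
python3 -m creep '-1 0.001 -0.0015 0 0 0 0;-1 0.001 -0.0015 0.01 0 0 0;-1 0.001 -0.0015 0.018 0 0 0;-1 0.001 -0.0015 0.022 0 0 0;-1 0.001 -0.0015 0.025 0 0 0;-1 0.001 -0.0015 0.027 0 0 0;-1 0.001 -0.0015 0.027 0 0 0;-1 0.001 -0.0015 0.027 0 0 0'; python3 - <<'E'
from h import *
o,R=st()
p,d=manip.camera("scene"); cv2.imwrite("pics/scene4.png",p)
q,d=manip.camera("top"); cv2.imwrite("pics/top4.png",q)
f=lambda a:cv2.resize(a,(400,400),interpolation=cv2.INTER_CUBIC)
cv2.imwrite("pics/c5.png",np.hstack([f(p[115:175,190:250]),f(q[180:240,394:454])]))
E
```

```text
t: 6.55
tcp_pos: [574.0, -173.5, 93.9]
tool_rot: [-0.079, 0.997, -0.0, 0.0]
contact_force: [0.7, 0.3, -0.7]
finger_gap: 16.9
gripper_force: 59.4
t 6.55 tcp [ 574.02 -173.48   93.88] yaw_y 99.07 z [ 3.e-04 -1.e-04 -1.e+00] F [ 0.7  0.3 -0.7] M [-0.03  0.01  0.05] gap 16.9 j [-0.11  0.47  0.42  1.85 -0.24  0.88  2.15]
```

View pics/c5.png

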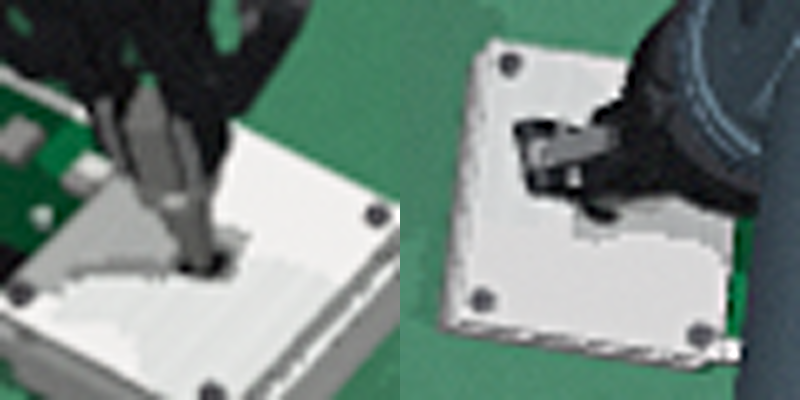

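Scene crop: the nose is in the hole mouth at about pixel (219.8,154), well centred. I'll lower it gently onto the ring.

```bash
python3 -m creep '-1 0 0 0.002 0 0 0;-1 0 0 0.003 0 0 0;-1 0 0 0.004 0 0 0;-1 0 0 0.004 0 0 0;-1 0 0 0.004 0 0 0'; python3 -m creep '-1 0 0 0.0005 0 0 0;-1 0 0 0.001 0 0 0;-1 0 0 0.001 0 0 0';python3 -m creep '-1 0 0 0.0005 0 0 0;-1 0 0 0.001 0 0 0;-1 0 0 0.001 0 0 0'
```

```text
t: 7.15
tcp_pos: [573.8, -173.4, 89.7]
tool_rot: [-0.079, 0.997, 0.0, -0.0]
contact_force: [0.3, 0.5, -1.8]
finger_gap: 17.0
gripper_force: 59.4
t: 7.45
tcp_pos: [573.8, -173.4, 88.7]
tool_rot: [-0.079, 0.997, 0.0, -0.0]
contact_force: [-0.1, 0.1, -1.1]
finger_gap: 17.3
gripper_force: 59.4
t: 7.75
tcp_pos: [574.0, -173.4, 88.3]
tool_rot: [-0.079, 0.997, 0.0, 0.0]
contact_force: [-1.3, 0.0, 3.7]
finger_gap: 17.1
gripper_force: 59.9
```

Contact at TCP z of about 88.4 with roughly 5 N: that's the ring. Now I'll slide lightly toward the side where the depth showed the ring's hole.

```bash
python3 -m creep '-1 -0.0005 -0.0004 -0.0002 0 0 0;-1 -0.001 -0.0008 -0.0002 0 0 0;-1 -0.0015 -0.0012 -0.0002 0 0 0;-1 -0.002 -0.0016 -0.0002 0 0 0;-1 -0.0025 -0.002 -0.0002 0 0 0;-1 -0.0029 -0.002 -0.0002 0 0 0;-1 -0.0029 -0.002 -0.0002 0 0 0';python3 -m creep '-1 0 0 0.0005 0 0 0;-1 0 0 0.001 0 0 0;-1 0 0 0.001 0 0 0'
```

```text
t: 8.45
tcp_pos: [576.5, -175.0, 88.0]
tool_rot: [-0.079, 0.997, 0.0, -0.001]
contact_force: [-4.1, 0.7, 5.8]
finger_gap: 17.2
gripper_force: 60.2
t: 8.75
tcp_pos: [576.7, -175.0, 87.7]
tool_rot: [-0.079, 0.997, 0.0, -0.0]
contact_force: [-4.4, 1.4, 9.3]
finger_gap: 17.2
gripper_force: 60.7
```

```bash
python3 -m creep '-1 0 0 -0.001 0 0 0;-1 0 0 -0.0018 0 0 0;-1 0 0 -0.0018 0 0 0'
echo px; python3 -m creep '-1 -0.001 -0.0002 0 0 0 0;-1 -0.002 -0.0003 0 0 0 0;-1 -0.002 -0.0003 0 0 0 0'
echo mx; python3 -m creep '-1 0.003 0.0005 0 0 0 0;-1 0.006 0.001 0 0 0 0;-1 0.009 0.0015 0 0 0 0;-1 0.009 0.0015 0 0 0 0'
```

```text
t: 9.05
tcp_pos: [577.3, -175.1, 88.3]
tool_rot: [-0.079, 0.997, -0.0, 0.0]
contact_force: [-0.3, -0.6, 0.5]
finger_gap: 17.3
gripper_force: 59.5
px
t: 9.35
tcp_pos: [578.2, -174.9, 88.1]
tool_rot: [-0.079, 0.997, 0.0, -0.001]
contact_force: [-2.9, 0.0, 0.6]
finger_gap: 16.8
gripper_force: 59.5
mx
t: 9.75
tcp_pos: [569.7, -174.8, 88.8]
tool_rot: [-0.079, 0.997, 0.0, 0.0]
contact_force: [0.5, 0.7, -1.5]
finger_gap: 17.4
gripper_force: 59.3
```

```bash
python3 -m creep '-1 0.001 0.0002 0 0 0 0;-1 0.002 0.0003 0 0 0 0;-1 0.002 0.0003 0 0 0 0'; python3 -m creep '-1 0.001 0.0002 0 0 0 0;-1 0.002 0.0003 0 0 0 0;-1 0.002 0.0003 0 0 0 0'
```

```text
t: 10.05
tcp_pos: [569.0, -174.7, 89.1]
tool_rot: [-0.079, 0.997, -0.0, 0.001]
contact_force: [2.1, 1.3, -1.5]
finger_gap: 17.1
gripper_force: 59.3
t: 10.35
tcp_pos: [568.3, -174.6, 89.5]
tool_rot: [-0.079, 0.997, -0.0, 0.002]
contact_force: [5.2, 0.2, -3.2]
finger_gap: 16.8
gripper_force: 59.1
```

```bash
python3 -m creep '-1 -0.003 -0.0005 0 0 0 0;-1 -0.006 -0.001 0 0 0 0;-1 -0.0064 -0.001 0 0 0 0;-1 -0.0064 -0.001 0 0 0 0'
echo my; python3 -m creep '-1 0.0002 -0.001 0 0 0 0;-1 0.0003 -0.002 0 0 0 0;-1 0.0005 -0.003 0 0 0 0;-1 0.0006 -0.004 0 0 0 0;-1 0.0006 -0.004 0 0 0 0'
echo py; python3 -m creep '-1 -0.0005 0.003 0 0 0 0;-1 -0.001 0.006 0 0 0 0;-1 -0.0015 0.009 0 0 0 0;-1 -0.0016 0.010 0 0 0 0;-1 -0.0016 0.010 0 0 0 0'
```

```text
t: 10.75
tcp_pos: [570.4, -174.9, 88.4]
tool_rot: [-0.079, 0.997, 0.001, -0.002]
contact_force: [-2.7, 1.6, 3.4]
finger_gap: 17.0
gripper_force: 60.0
my
t: 11.25
tcp_pos: [572.5, -177.6, 88.5]
tool_rot: [-0.079, 0.997, 0.001, -0.0]
contact_force: [-0.8, 3.9, 1.5]
finger_gap: 17.0
gripper_force: 59.7
py
t: 11.75
tcp_pos: [572.4, -168.8, 88.7]
tool_rot: [-0.079, 0.997, -0.0, 0.0]
contact_force: [0.8, 0.5, -1.5]
finger_gap: 17.1
gripper_force: 59.4
```

```bash
python3 -m creep '-1 -0.002 -0.0025 0 0 0 0;-1 -0.0041 -0.0047 0 0 0 0;-1 -0.0041 -0.0047 0 0 0 0;-1 -0.0041 -0.0047 0 0 0 0'
echo 0deg;python3 -m creep '-1 0 0 0.0005 0 0 0;-1 0 0 0.001 0 0 0;-1 0 0 0.001 0 0 0'
echo 345;python3 -m creep '-1 0.0001 -0.0005 0 0 0 0;-1 0.0002 -0.001 0 0 0 0;-1 0.0002 -0.001 0 0 0 0'
```

```text
t: 12.15
tcp_pos: [577.3, -173.1, 88.8]
tool_rot: [-0.079, 0.997, -0.0, 0.0]
contact_force: [-0.8, -0.3, -1.6]
finger_gap: 17.2
gripper_force: 59.4
0deg
t: 12.45
tcp_pos: [577.4, -173.0, 88.3]
tool_rot: [-0.079, 0.997, -0.0, 0.0]
contact_force: [-1.2, 0.5, 3.4]
finger_gap: 16.9
gripper_force: 59.8
345
t: 12.75
tcp_pos: [577.4, -173.2, 88.1]
tool_rot: [-0.079, 0.997, 0.0, 0.0]
contact_force: [-1.1, 0.9, 4.8]
finger_gap: 17.2
gripper_force: 60.1
```

```bash

echo 310;python3 -m creep '-1 0 0 -0.0008 0 0 0;-1 0.001 -0.0008 -0.0008 0 0 0;-1 0.0016 -0.0015 -0.0008 0 0 0;-1 0.0016 -0.0015 -0.0004 0 0 0;-1 0.0016 -0.0015 0.0001 0 0 0;-1 0.0016 -0.0015 0.0001 0 0 0'
echo 290;python3 -m creep '-1 0 0 -0.0008 0 0 0;-1 0.001 -0.0004 -0.0008 0 0 0;-1 0.0013 -0.0006 -0.0008 0 0 0;-1 0.0013 -0.0006 -0.0004 0 0 0;-1 0.0013 -0.0006 0.0001 0 0 0;-1 0.0013 -0.0006 0.0001 0 0 0'
```

```text
310
t: 13.35
tcp_pos: [576.2, -175.7, 88.0]
tool_rot: [-0.079, 0.997, -0.0, 0.0]
contact_force: [0.4, 1.1, 3.9]
finger_gap: 16.9
gripper_force: 59.9
290
t: 13.95
tcp_pos: [574.9, -176.5, 88.2]
tool_rot: [-0.079, 0.997, -0.0, 0.0]
contact_force: [0.6, 0.5, 5.1]
finger_gap: 17.0
gripper_force: 60.2
```

```bash

python3 -m creep '-1 0 0 -0.0013 0 0 0;-1 0 0 -0.0013 0 0 0;-1 -0.001 0.0002 -0.0013 0 0 0;-1 -0.002 0.0003 -0.0013 0 0 0;-1 -0.0026 0.0004 -0.0013 0 0 0;-1 -0.0026 0.0004 -0.0013 0 0 0'
python3 -m creep '-1 0 0 0.0005 0 0 0;-1 0 0 0.001 0 0 0;-1 0 0 0.0013 0 0 0;-1 0 0 0.0013 0 0 0'
python3 -m creep '-1 0 0 0.0005 0 0 0;-1 0 0 0.0005 0 0 0'
```

```text
t: 14.55
tcp_pos: [576.9, -175.6, 88.4]
tool_rot: [-0.079, 0.997, -0.0, -0.0]
contact_force: [-0.9, -0.1, -0.0]
finger_gap: 17.0
gripper_force: 59.5
t: 14.95
tcp_pos: [577.2, -175.5, 87.7]
tool_rot: [-0.079, 0.997, 0.0, 0.0]
contact_force: [-1.4, -0.8, 2.0]
finger_gap: 17.5
gripper_force: 59.7
t: 15.15
tcp_pos: [577.5, -175.1, 87.0]
tool_rot: [-0.079, 0.997, 0.0, 0.0]
contact_force: [0.1, -0.6, 1.3]
finger_gap: 16.9
gripper_force: 59.6
```

```bash

python3 -m creep '-1 0 0 0.0005 0 0 0;-1 0 0 0.001 0 0 0;-1 0 0 0.001 0 0 0'
python3 -m creep '-1 0 0 0.0005 0 0 0;-1 0 0 0.001 0 0 0;-1 0 0 0.001 0 0 0'
```

```text
t: 15.45
tcp_pos: [577.5, -175.1, 86.3]
tool_rot: [-0.079, 0.997, 0.0, 0.0]
contact_force: [-0.5, 1.5, 2.5]
finger_gap: 17.1
gripper_force: 59.8
t: 15.75
tcp_pos: [577.2, -175.2, 85.0]
tool_rot: [-0.079, 0.997, 0.0, 0.0]
contact_force: [0.1, 2.4, 2.8]
finger_gap: 16.8
gripper_force: 60.0
```

The nose has dropped into the ring (TCP z 85.0 against 88.3 on its surface). I'll carry it back to the middle.

```bash

python3 -m creep '-1 0.0008 0.0007 0 0 0 0;-1 0.0016 0.0014 0 0 0 0;-1 0.0025 0.0021 0 0 0 0;-1 0.0033 0.0027 0 0 0 0;-1 0.0033 0.0027 0 0 0 0;-1 0.0033 0.0027 0 0 0 0'
python3 -m creep '-1 0 0 0.001 0 0 0;-1 0 0 0.002 0 0 0;-1 0 0 0.002 0 0 0'
```

```text
t: 16.35
tcp_pos: [573.4, -173.5, 85.0]
tool_rot: [-0.079, 0.997, -0.0, 0.0]
contact_force: [2.5, -1.0, -0.0]
finger_gap: 17.0
gripper_force: 59.5
t: 16.65
tcp_pos: [573.2, -173.8, 82.9]
tool_rot: [-0.079, 0.997, -0.0, -0.0]
contact_force: [0.5, -1.2, -0.2]
finger_gap: 16.8
gripper_force: 59.5
```

```bash

python3 -m creep '-1 0 0 0.001 0 0 0;-1 0 0 0.002 0 0 0;-1 0 0 0.003 0 0 0;-1 0 0 0.003 0 0 0'
python3 -m creep '-1 0 0 0.001 0 0 0;-1 0 0 0.002 0 0 0;-1 0 0 0.003 0 0 0;-1 0 0 0.003 0 0 0'
```

```text
t: 17.05
tcp_pos: [573.2, -173.4, 79.8]
tool_rot: [-0.079, 0.997, -0.0, -0.0]
contact_force: [1.1, -0.9, 0.3]
finger_gap: 16.9
gripper_force: 59.5
t: 17.45
tcp_pos: [573.3, -173.2, 76.8]
tool_rot: [-0.079, 0.997, 0.0, -0.0]
contact_force: [2.1, -1.2, -0.1]
finger_gap: 17.1
gripper_force: 59.6
```

```bash

python3 -m creep '-1 0 0 0.001 0 0 0;-1 0 0 0.002 0 0 0;-1 0 0 0.003 0 0 0;-1 0 0 0.003 0 0 0'
```

```text
t: 17.85
tcp_pos: [573.3, -173.2, 73.8]
tool_rot: [-0.079, 0.997, 0.0, -0.0]
contact_force: [1.5, -1.1, -0.1]
finger_gap: 17.0
gripper_force: 59.6
```

```bash

python3 -m creep '-1 0 0 0.001 0 0 0;-1 0 0 0.002 0 0 0;-1 0 0 0.002 0 0 0'
python3 -m creep '-1 0 0 0.001 0 0 0;-1 0 0 0.002 0 0 0;-1 0 0 0.002 0 0 0'
```

```text
t: 18.15
tcp_pos: [573.3, -173.2, 71.8]
tool_rot: [-0.079, 0.997, 0.0, -0.0]
contact_force: [2.5, -1.5, -0.8]
finger_gap: 16.7
gripper_force: 59.6
t: 18.45
tcp_pos: [573.4, -173.3, 69.9]
tool_rot: [-0.079, 0.997, 0.0, -0.0]
contact_force: [1.2, -1.0, 0.1]
finger_gap: 17.0
gripper_force: 59.6
```

```bash

python3 -m creep '-1 0 0 0.001 0 0 0;-1 0 0 0.002 0 0 0;-1 0 0 0.003 0 0 0;-1 0 0 0.003 0 0 0'
python3 -m creep '-1 0 0 0.001 0 0 0;-1 0 0 0.002 0 0 0;-1 0 0 0.003 0 0 0;-1 0 0 0.003 0 0 0'
```

```text
t: 18.85
tcp_pos: [573.4, -173.2, 66.9]
tool_rot: [-0.079, 0.997, 0.0, -0.0]
contact_force: [1.3, -0.4, 0.0]
finger_gap: 17.0
gripper_force: 59.6
t: 19.25
tcp_pos: [573.4, -173.2, 63.9]
tool_rot: [-0.079, 0.997, 0.0, -0.0]
contact_force: [1.8, -0.7, -0.3]
finger_gap: 16.8
gripper_force: 59.6
```

```bash

python3 -m creep '-1 0 0 0.001 0 0 0;-1 0 0 0.002 0 0 0;-1 0 0 0.003 0 0 0;-1 0 0 0.003 0 0 0'
python3 -m creep '-1 0 0 0.001 0 0 0;-1 0 0 0.002 0 0 0;-1 0 0 0.003 0 0 0;-1 0 0 0.003 0 0 0'
```

```text
t: 19.65
tcp_pos: [573.3, -173.0, 60.7]
tool_rot: [-0.079, 0.997, 0.0, -0.0]
contact_force: [2.3, -0.9, -0.7]
finger_gap: 17.1
gripper_force: 59.5
t: 20.05
tcp_pos: [573.3, -173.2, 57.8]
tool_rot: [-0.079, 0.997, 0.0, -0.0]
contact_force: [2.1, -1.1, -0.2]
finger_gap: 17.0
gripper_force: 59.4
```

```bash

python3 -m creep '-1 0 0 0.001 0 0 0;-1 0 0 0.002 0 0 0;-1 0 0 0.002 0 0 0;-1 0 0 0.002 0 0 0'
python3 -m creep '-1 0 0 0.0005 0 0 0;-1 0 0 0.001 0 0 0;-1 0 0 0.001 0 0 0'
python3 -m creep '-1 0 0 0.0005 0 0 0;-1 0 0 0.001 0 0 0;-1 0 0 0.001 0 0 0'
```

```text
t: 20.45
tcp_pos: [573.3, -173.2, 55.8]
tool_rot: [-0.079, 0.997, 0.0, -0.0]
contact_force: [1.8, 0.2, -1.2]
finger_gap: 17.5
gripper_force: 59.4
t: 20.75
tcp_pos: [573.4, -173.2, 55.0]
tool_rot: [-0.079, 0.997, 0.0, -0.0]
contact_force: [2.7, 0.4, -0.4]
finger_gap: 16.6
gripper_force: 59.4
t: 21.05
tcp_pos: [573.4, -173.3, 54.1]
tool_rot: [-0.079, 0.997, 0.0, -0.0]
contact_force: [1.8, 1.0, 0.5]
finger_gap: 16.8
gripper_force: 59.5
```

```bash

python3 -m creep '-1 0 0 0.0005 0 0 0;-1 0 0 0.001 0 0 0;-1 0 0 0.001 0 0 0'
python3 -m creep '-1 0 0 0.0005 0 0 0;-1 0 0 0.001 0 0 0;-1 0 0 0.001 0 0 0'
```

```text
t: 21.35
tcp_pos: [573.4, -173.3, 54.0]
tool_rot: [-0.079, 0.997, 0.0, -0.0]
contact_force: [-1.3, 2.3, 7.2]
finger_gap: 16.9
gripper_force: 60.6
t: 21.65
tcp_pos: [573.4, -173.3, 54.0]
tool_rot: [-0.079, 0.997, 0.001, -0.0]
contact_force: [-2.5, 2.9, 11.7]
finger_gap: 17.2
gripper_force: 61.3
```

Seated at TCP z 54.0, as predicted, with about 13 N down. I'll unload, open and retreat.

```bash

python3 -m creep '-1 0 0 -0.001 0 0 0;-1 0 0 -0.0015 0 0 0;0 0 0 -0.0015 0 0 0;0 0 0 -0.0015 0 0 0;0 0 0 -0.0015 0 0 0;0 0 0 -0.0015 0 0 0;0 0 0 -0.0015 0 0 0;0 0 0 -0.0015 0 0 0'
python3 -m creep '0 0 0 -0.005 0 0 0;0 0 0 -0.02 0 0 0;0 0 0 -0.05 0 0 0;0 0 0 -0.09 0 0 0;0 0 0 -0.13 0 0 0;0 0 0 -0.15 0 0 0;0 0 0 -0.15 0 0 0'
python3 -m creep '0 0.05 0.05 0 0 0 0;0 0.1 0.1 0 0 0 0;0 0.1 0.15 0 0 0 0;0 0.1 0.2 0 0 0 0;0 0.1 0.2 0 0 0 0;0 0.1 0.2 0 0 0 0;0 0.1 0.2 0 0 0 0'
python3 - <<'E'
from h import *
p,d=manip.camera("scene"); q,e=manip.camera("top"); cv2.imwrite("pics/scene5.png",p);cv2.imwrite("pics/top5.png",q)
P=cloud("top",e);S=cloud("scene",d)
for nm,C in(("top",P),("scene",S)):
    sel=C[(np.hypot(C[...,0]-574,C[...,1]+172)<20)]; h=sel[sel[:,2]>70]; c=sel[(sel[:,2]>47.5)&(sel[:,2]<53)]
    print(nm,len(h),h.mean(0).round(1) if len(h) else 0,np.median(c,0).round(1),len(c))
f=lambda a,w:cv2.resize(a,(w,300),interpolation=cv2.INTER_CUBIC)
cv2.imwrite("pics/c6.png",np.vstack([np.hstack([f(p[115:175,180:260],400),f(q[180:240,384:464],400)]),f(p[80:290,100:660],800)]))
E
```

```text
t: 22.45
tcp_pos: [573.3, -173.4, 53.4]
tool_rot: [-0.079, 0.997, -0.0, -0.0]
contact_force: [0.5, 0.7, -0.4]
finger_gap: 42.9
gripper_force: 0.0
t: 23.15
tcp_pos: [576.7, -174.7, 209.6]
tool_rot: [-0.079, 0.997, -0.001, 0.005]
contact_force: [0.7, -1.3, 0.6]
finger_gap: 42.8
gripper_force: 0.0
t: 23.85
tcp_pos: [442.5, 8.9, 203.3]
tool_rot: [-0.08, 0.997, -0.0, -0.0]
contact_force: [-0.0, 0.4, 1.0]
finger_gap: 43.0
gripper_force: 0.0
top 65 [ 572.6 -172.6   81.2] [ 568.1 -165.8   49.1] 54
scene 88 [ 575.5 -170.1   79.2] [ 581.2 -164.3   49.2] 44
```

View pics/c6.png

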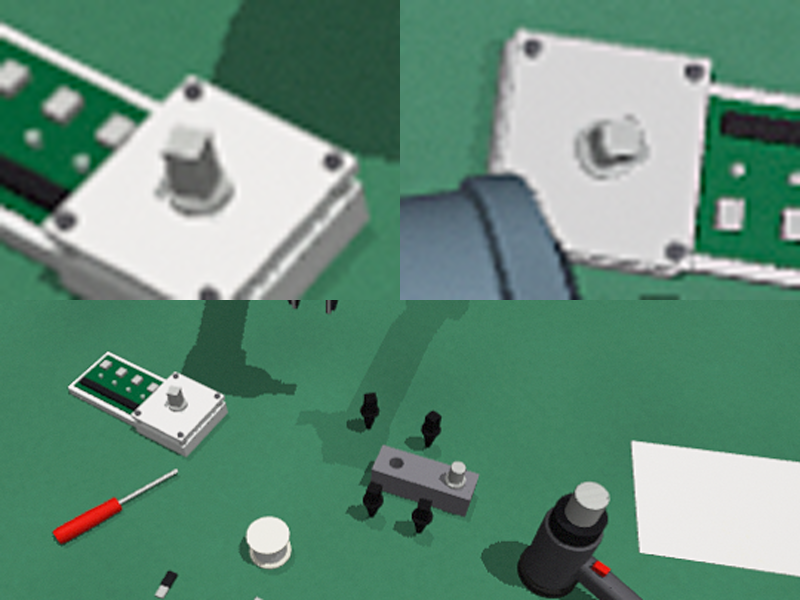

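The pin stands upright, with its collar flat on the cover (scene pixel about 219,154). The collar top reads about 49 mm and the head about 80 mm, against 50 and 82 expected. Everything else is in place and the arm is clear, so I'm handing in.

```bash
python3 -c "
from rig import manip
print(manip.close_job())"
```

```text
the job is handed in; nothing more can be done
None
```

The pin is through the cover and the ring, pressed fully home and upright with its collar flat on the cover, and released; the gauge and the rest of the bench were left alone, and the job is handed in at about 24 s of the 56 s allowed.

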